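# Restart the tube filler

## Robot

A 6-joint arm with a two-finger parallel gripper is mounted at the origin on the work surface. World frame = base frame: x ahead of the robot, y to its left, z up, the work surface at z = 0. Lengths are in mm, angles in rad, forces in N, time in s.
With the tool pointing down it reaches from about 350 to 775 mm from the base axis. Payload 7.3 kg.
Tool frame: the origin (TCP) lies at the very end of the fingers, on their centre line; the grasp point (between the pads) lies 19 mm behind it (pinch_z is the distance from the TCP to the grasp point, in mm); z points along the fingers, y is the direction in which the jaws open and shut (so a half turn about z gives the same grasp; the last joint's range is limited). The gripper opens to 92 mm and grips with 3 to 60 N. Pads are 19 mm wide; open, the fingers measure 130 mm over their backs; the gripper's body (75 mm by 190 mm) begins 47 mm behind the grasp point.
Start: joints at [1.031, 0.342, 1.524, -0, 1.275, -0.146], TCP at [201.43, 484.841, 226.741] pointing down, gripper open.
Joint ranges: [-2.53, 2.53], [-0.77, 2.02], [0.04, 2.7], [-1, 4.14], [0.28, 2.66], [-3.11, 3.11]. Speed limits (rad/s): [2.57, 2.57, 3.14, 3.14, 3.14, 3.14].

## Interface

Orientations are given as [roll, pitch, yaw] about the fixed x, y, z axes, in that order (R = Rz(yaw) Ry(pitch) Rx(roll)).
In Python, from plant import * gives the robot as it stands.
- The arm moves only by the tool step_arm, never from a script. Its argument "moves" is one flat list of numbers, 7 for each row, row after row: the shift along the tool's x, y, z scaled (see below), then the turn, a rotation vector about the tool's x, y, z scaled (see below), then the closure, from -1 (fully open) to 1 (shut). A call has 1 to 8 rows; each row shifts and turns the pose as measured when the row begins, along the tool's axes as they then stand; what a row does not reach is not made up. The controller multiplies each number of a shift by 2 cm and each number of a turn by 4 degrees. A row lasts 1/12 s, in which the tool goes at most 41.7 mm and 7.16 degrees, less where a joint would pass 70% of its speed; a pose out of reach is approached as far as the arm can. A call with a number of a shift or a turn outside -1 to 1 is refused whole. A call with a gripper value outside its range is refused whole. The fingers move at their own pace and stop on an object; the grip force is fixed at half the most. Time passes only in rows, so rows that do not move let the fingers close. It gives the time, the measured TCP pose, the force and the opening at its end, in the units of the state.
- get_obs(): the state, without advancing time (a new reading comes with each control period).
- capture(name): name is "scene" or "top" or "wrist"; returns the picture (480x640x3 uint8, red, green, blue); there is no depth.
- get_calibration(name): a dict with "mtx" (3x3 intrinsics, pixels), "eye" and "orientation" of the camera in the world; the wrist camera has in their place "mount" (4x4, takes a point from camera to tool coordinates, whose origin is the TCP and whose axes are the flange's). Camera axes: x right, y down, z forward; pixel columns grow to the right and rows downward; lengths in mm; the calibration is good to about 2 mm. A picture is of the moment at which its call begins: read the wrist's pose just before it. get_calibration takes no time and is no camera call.
- close_job(): hands the job in, once; it reports no verdict.
The state is a dict: "time": time; "joint_positions": joint angles; "dq": joint speeds; "tau": joint torques, N m; "tool_pos": TCP position; "tcp_rot": TCP orientation; "contact_force": force on the tool from outside, world axes, zero at the start; "moment": the same for the moment, N m; "grip_width": finger opening in mm.
Only numpy, scipy, OpenCV 4.12 (cv2) and the standard library are available. Lean on these libraries where they do the work, as an engineer would, in place of code of your own. Each camera call takes 0.05 s, during which the arm holds its last target.

## Task

Restart the tube filler with the closed fingertips: push the raised clamp lever (orange handle) fully down onto the filling pipe, then push the blue air button fully in so that it stays in, then give the green start button a full press and let it come back up. Do not press the red stop button, do not lift anything, and leave the tube, the empty holder, the steel cup and the star knob as they stand.

Things in the scene. Friction and masses are not known exactly. Their poses are not given: they have to be found in the camera images.
- clamp_base: Pipe clamp, fixed to the table: aluminium base plate 190 x 90 x 12 mm (its x by its y by its z) with a steel filling pipe lying across it (along its y, 130 mm long, top at 45 mm) and the clamp lever above. Origin at the centre of the plate's underside, on the table; z up. The lever's hinge axis runs along its y at x = +60 mm, z = 50 mm; from there the lever reaches 130 mm towards its -x.
- clamp (a joint): Hinge of the clamp lever: 0 = down flat on the pipe, larger = raised (starts somewhere between 0.4 and 0.75 rad); stays where it is left (friction about 0.16 N m, so about 2 to 3 N pressed on the handle moves it); hard stop at 0.
- clamp_grip (a point): Point on top of the orange handle of the clamp lever, on its centre line, 80 mm from the hinge and 8 mm above the line through the hinge; turns with the lever. The handle is 26 mm wide, 16 mm thick, and covers 55 to 130 mm from the hinge. Lever down: this point is at x = -20 mm, y = 0, z = 58 mm of the clamp base, level.
- pod: Operator's box, fixed to the table: grey box 100 x 220 x 60 mm (its x by its y by its z) with an aluminium top that carries the row of three buttons along its y. Origin at the centre of its underside; z up.
- blue_top (a point): Blue (air) push button of the operator's box: round cap 30 mm across in a black collar 44 mm across whose top lies 12 mm below the cap when out. All three buttons are alike but for colour, in a row 60 mm apart along the box, in any order. Point at the centre of the cap's top face, about 82 mm above the table when out; moves down with the cap.
- blue (a joint): Blue button's travel: 0 = out, 0.008 m = fully in (hard stop). It needs about 2.5 N and stays at whatever depth it is left.
- green_top (a point): Green (start) push button of the operator's box: round cap 30 mm across in a black collar 44 mm across whose top lies 12 mm below the cap when out. All three buttons are alike but for colour, in a row 60 mm apart along the box, in any order. Point at the centre of the cap's top face, about 82 mm above the table when out; moves down with the cap.
- green (a joint): Green button's travel: 0 = out, 0.008 m = fully in (hard stop). Sprung: 1.2 N to start, 4 N fully in; it comes back up by itself when let go.
- red_top (a point): Red (stop) push button of the operator's box: round cap 30 mm across in a black collar 44 mm across whose top lies 12 mm below the cap when out. All three buttons are alike but for colour, in a row 60 mm apart along the box, in any order. Point at the centre of the cap's top face, about 82 mm above the table when out; moves down with the cap. Not to be pressed.
- red (a joint): Red button's travel: 0 = out, 0.008 m = fully in. Sprung like the green one.
- tube_mid (a point): Bystander, loose: white tube with a blue band, 22 mm across, standing in a white round holder 48 mm across and 45 mm high; 107 mm high in all, beside the clamp. Point at its centre, half-way up.
- holder_mid (a point): Bystander, loose: empty white round holder, 48 mm across, 45 mm high, with a 24 mm hole, behind the operator's box (its +x side). Point at its centre, half-way up.
- cup_mid (a point): Bystander, loose: open steel cup 70 mm across, 75 mm high. Point at its centre, half-way up.
- knob_mid (a point): Bystander, loose: black star knob standing on its hub, 58 mm across, 42 mm high. Point at its centre, about half-way up.
Mind the look-alikes: they are no part of the job. What is shaped like the clamp_base but turquoise or yellow is not meant.

How it is judged (in metres and radians):
On the way, in this order (a step that is already met when the one before it is completed fails the run):
1. the clamp lever is fully down (within 0.06 rad) (value of joint clamp below 0.06 rad), for 0.1 s.
2. then the blue button is in (at least 6.5 of its 8 mm) (value of joint blue above 0.0065 m), for 0.1 s.
3. then the green button is fully pressed (at least 6.5 of its 8 mm) (value of joint green above 0.0065 m), for 0.05 s.
At the end, for the whole second after the job is handed in: The clamp lever lies down within 0.06 rad, the blue button is in by at least 6.5 of its 8 mm, the green and red buttons are out (within 2 mm), and the tube, the empty holder, the cup and the star knob are within 15 mm of where they stood (value of joint clamp below 0.06 rad and value of joint blue above 0.0065 m and value of joint each of green, red below 0.002 m and distance of each of tube_mid, holder_mid, cup_mid, knob_mid from where it was at the start of the episode below 0.015 m); the robot touches nothing.
It fails at once if the red stop button is pressed (more than 3 mm) (value of joint red above 0.003 m).
It fails at once if the blue button is pressed (more than 3 mm) while the clamp lever is not down (value of joint blue above 0.003 m and value of joint clamp above 0.08 rad).
It fails at once if the green button is pressed (more than 3 mm) while the blue one is not in (value of joint green above 0.003 m and value of joint blue below 0.006 m).
It fails at once if the clamp lever is lifted instead of pushed down (above 1.05 rad) (value of joint clamp above 1.05 rad).
It fails at once if the tube, the empty holder, the cup or the star knob is moved by more than 15 mm, picked up or tipped (distance of any of tube_mid, holder_mid, cup_mid, knob_mid from where it was at the start of the episode above 0.015 m or angle between any of tube_mid, holder_mid, cup_mid, knob_mid's own z axis and vertical above 0.3 rad).
It also fails if it takes over 53 s, if anything falls off the work surface, if the arm or the gripper's body presses on something with over 40 N, if the wrist force passes 120 N, or if a joint passes its speed limit or range.

## Working session

There is one attempt and no reset: what is moved stays moved. The work goes in short steps, Python scripts to look and compute and a tool call to move; the robot and the scene stay as the last step left them, time stands still between calls to the robot, and variables do not carry over. Pictures are saved under pics/ and viewed, and the job is handed in when it is done.

Besides the shell and the picture viewer there is one more tool, called after "Call:" as a command line: name --argument value ..., lists and objects as JSON in quotes. step_arm: Moves the arm, as the interface text tells. Shifts and turns lie within -1 to 1; 1 stands for 2 cm of shift or 4 degrees of turn. Its arguments: {"type":"object","properties":{"moves":{"type":"array"}},"required":["moves"]}

```bash
ls; mkdir -p pics; python3 - <<'E'
from plant import *
import cv2
print(get_obs())
for n in ("scene","top"):
    print(n,get_calibration(n))
    cv2.imwrite(f"pics/{n}0.png",capture(n)[:,:,::-1])
print(get_calibration("wrist"))
E
```

```text
pics
{'time': 0.0, 'joint_positions': array([ 1.03101399e+00,  3.42726163e-01,  1.52501316e+00, -9.67407679e-06,
        1.27541607e+00, -1.46001062e-01]), 'dq': array([-1.36359700e-03,  1.91380052e-03,  1.32075103e-05,  2.23412122e-04,
       -1.93055711e-04,  1.25157859e-03]), 'tau': array([ 6.90835941e-05, -4.31248283e+01, -2.44219923e+01,  7.16757146e-02,
        5.59485052e-02, -1.42291224e-04]), 'tool_pos': array([201.20244674, 484.46930647, 226.04453353]), 'tcp_rot': array([-3.14004519e+00, -2.18199509e-04,  2.74781404e+00]), 'contact_force': array([0.56632287, 0.28264194, 0.01280265]), 'moment': array([-0.01973967,  0.01425537,  0.02105497]), 'grip_width': 91.56519827826305}
scene {'mtx': array([[514.20734188,   0.        , 320.65132502],
       [  0.        , 514.20734188, 247.74585522],
       [  0.        ,   0.        ,   1.        ]]), 'eye': array([941.10597062, 613.05648151, 694.43618014]), 'orientation': array([-2.22666697,  0.01290766,  2.54668996])}
top {'mtx': array([[565.14186566,   0.        , 311.7978408 ],
       [  0.        , 565.14186566, 236.5677041 ],
       [  0.        ,   0.        ,   1.        ]]), 'eye': array([ 321.2908302 ,  -31.17042353, 1238.16987495]), 'orientation': array([-2.97524039e+00,  7.01042867e-04, -1.54279872e+00])}
{'mtx': array([[389.55677076,   0.        , 315.39078345],
       [  0.        , 389.55677076, 240.53031193],
       [  0.        ,   0.        ,   1.        ]]), 'mount': array([[-1.47154794e-04, -9.68192062e-01, -2.50208131e-01,
         6.69635154e+01],
       [ 9.99999417e-01,  1.25259421e-04, -1.07282639e-03,
         3.74184275e-02],
       [ 1.07004292e-03, -2.50208143e-01,  9.68191479e-01,
        -1.57127954e+02],
       [ 0.00000000e+00,  0.00000000e+00,  0.00000000e+00,
         1.00000000e+00]])}
```

View pics/scene0.png

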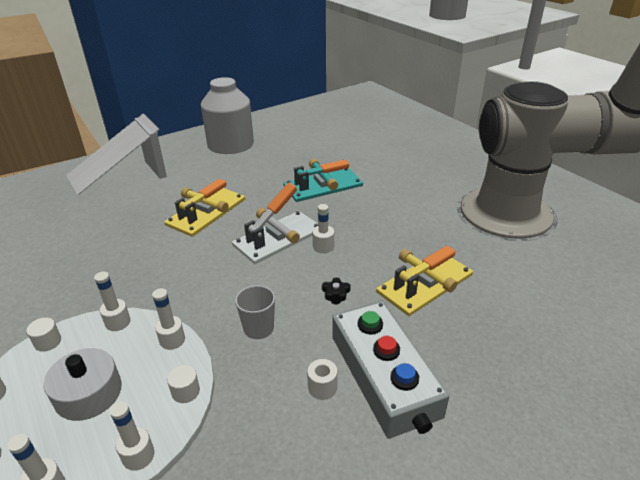

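View pics/top0.png

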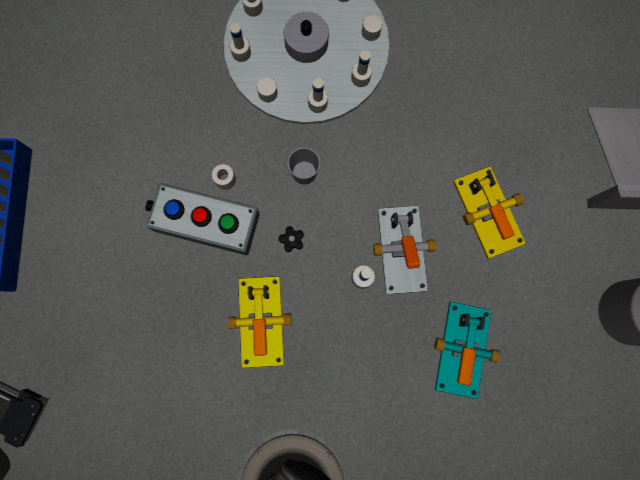

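Top view: the aluminium clamp is at about (402,250) with its lever handle at (410,252). The box has blue (174,209), red (200,215) and green (228,223). The tube is at (363,276) and the star knob at (291,239). Next I measure these.

```bash
cat > h.py <<'E'
import numpy as np, cv2
from scipy.spatial.transform import Rotation as R
def cam(c): return np.array(c["mtx"]),np.array(c["eye"]),R.from_euler('xyz',c["orientation"]).as_matrix()
def plane(c,uv,z):
    K,e,Q=cam(c); d=Q@np.linalg.inv(K)@np.array([uv[0],uv[1],1.]); return e+d*(z-e[2])/d[2]
def proj(c,p):
    K,e,Q=cam(c); q=K@(Q.T@(np.array(p)-e)); return q[:2]/q[2]
def tri(cs,uvs):
    A=np.zeros((3,3));b=np.zeros(3);L=[]
    for c,uv in zip(cs,uvs):
        K,e,Q=cam(c); d=Q@np.linalg.inv(K)@np.array([uv[0],uv[1],1.]); d/=np.linalg.norm(d); P=np.eye(3)-np.outer(d,d); A+=P;b+=P@e;L.append((e,P))
    x=np.linalg.solve(A,b); return x,[np.linalg.norm(P@(x-e)) for e,P in L]
E
python3 - <<'E'
from h import *
from plant import get_calibration
T,S=get_calibration("top"),get_calibration("scene")
im={n:cv2.imread(f"pics/{n}0.png") for n in("top","scene")}
def blobs(n,lo,hi,amin=40):
    h=cv2.cvtColor(im[n],cv2.COLOR_BGR2HSV); m=cv2.inRange(h,lo,hi)
    k,_,st,ce=cv2.connectedComponentsWithStats(m)
    return [(tuple(ce[i].round(1)),int(st[i][4])) for i in range(1,k) if st[i][4]>amin]
cols={"blue":((105,150,80),(125,255,255)),"red":((0,180,80),(4,255,255)),"green":((55,120,50),(75,255,255)),"orange":((5,180,120),(15,255,255))}
for c,(l,h) in cols.items():
    for n in im: print(c,n,blobs(n,l,h))
# plate
h=cv2.cvtColor(im["top"],cv2.COLOR_BGR2HSV)
m=cv2.inRange(h,(0,0,135),(180,50,255))
cs,_=cv2.findContours(m,cv2.RETR_EXTERNAL,cv2.CHAIN_APPROX_NONE)
for c in cs:
    if cv2.contourArea(c)>500:
        r=cv2.minAreaRect(c); print("rect",r, cv2.boxPoints(r).round(1).tolist())
h=h
cv2.imwrite("pics/crop_top.png",cv2.resize(im["top"][180:310,340:500],None,fx=5,fy=5,interpolation=cv2.INTER_CUBIC)[:600,:800])
cv2.imwrite("pics/crop_sc.png",cv2.resize(im["scene"][165:275,220:350],None,fx=5,fy=5,interpolation=cv2.INTER_CUBIC))
E
```

```text
blue top [((np.float64(6.0), np.float64(193.6)), 652), ((np.float64(171.7), np.float64(207.5)), 150)]
blue scene [((np.float64(405.3), np.float64(372.8)), 300)]
red top [((np.float64(199.4), np.float64(214.6)), 156)]
red scene [((np.float64(386.7), np.float64(344.8)), 241)]
green top [((np.float64(227.1), np.float64(221.6)), 160)]
green scene [((np.float64(370.2), np.float64(319.5)), 234)]
orange top [((np.float64(501.8), np.float64(220.9)), 375), ((np.float64(410.5), np.float64(252.0)), 364), ((np.float64(258.7), np.float64(334.9)), 350), ((np.float64(466.6), np.float64(366.0)), 425)]
orange scene [((np.float64(284.5), np.float64(199.2)), 61)]
rect ((404.44683837890625, 271.78173828125), (40.18619918823242, 41.183467864990234), 85.76361083984375) [[382.3999938964844, 253.3000030517578], [423.5, 250.1999969482422], [426.5, 290.29998779296875], [385.3999938964844, 293.29998779296875]]
rect ((399.69415283203125, 224.7275390625), (35.88224411010742, 40.327117919921875), 85.36454010009766) [[378.1000061035156, 208.5], [418.29998779296875, 205.1999969482422], [421.20001220703125, 241.0], [381.0, 244.1999969482422]]
rect ((201.1209716796875, 216.47396850585938), (96.3788833618164, 40.75971984863281), 14.42077350616455) [[149.39999389648438, 224.1999969482422], [159.5, 184.6999969482422], [252.89999389648438, 208.6999969482422], [242.6999969482422, 248.1999969482422]]
rect ((306.0, 60.5), (121.0, 164.0), 90.0) [[224.0, 0.0], [388.0, 0.0], [388.0, 121.0], [224.0, 121.0]]
```

View pics/crop_top.png

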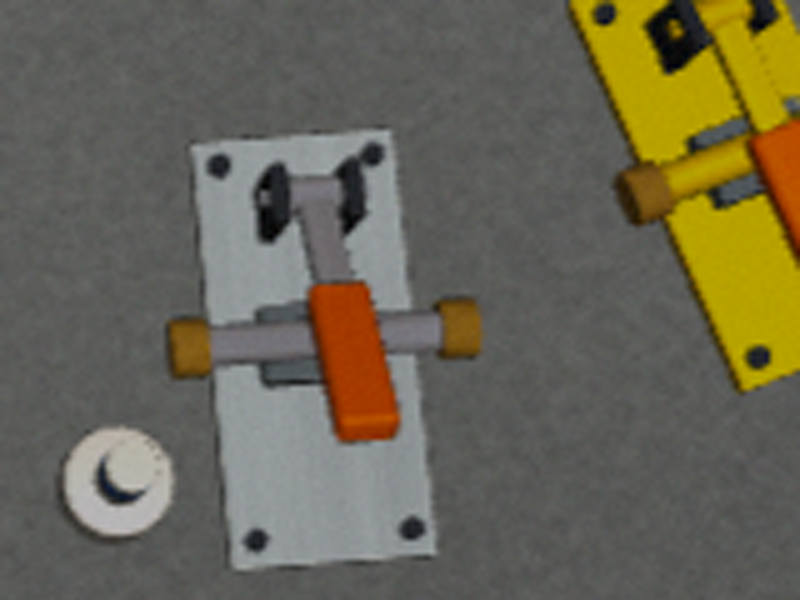

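View pics/crop_sc.png

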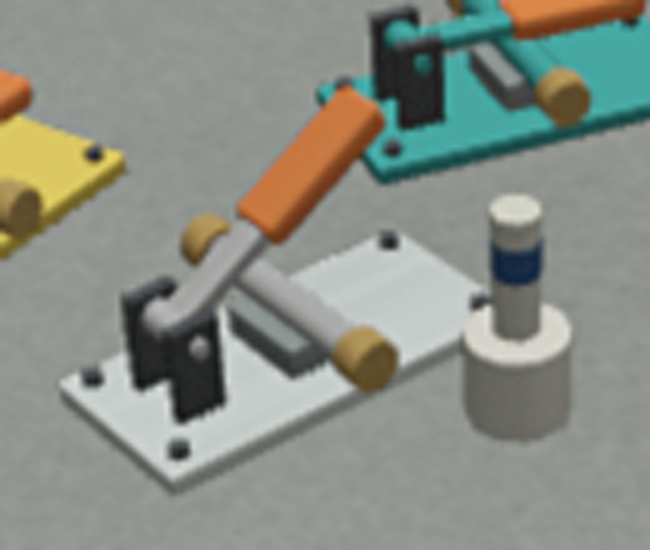

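```bash
python3 - <<'E'
from h import *
np.set_printoptions(precision=1,suppress=True)
from plant import get_calibration
T,S=get_calibration("top"),get_calibration("scene")
B={"blue":((171.7,207.5),(405.3,372.8)),"red":((199.4,214.6),(386.7,344.8)),"green":((227.1,221.6),(370.2,319.5))}
for k,(a,b) in B.items(): print(k,*tri((T,S),(a,b)),plane(T,a,82),plane(S,b,82))
c=[(378.5,208.3),(418.3,205.2),(426.7,290.3),(385.4,293.3)]
P=np.array([plane(T,u,12)[:2] for u in c]);print("plate",P,P.mean(0),[np.linalg.norm(P[i]-P[i-1]) for i in range(4)])
d=(P[0]+P[1]-P[2]-P[3]);yaw=np.arctan2(d[1],d[0]);print("+x dir (deg)",np.degrees(yaw))
for n,u,z in(("knob",(291,239),21),("tube",(365,274),100),("cup",(304,165),37),("holder",(223,175),45)): print(n,plane(T,u,z))
E
```

```text
blue [568.6 271.1  80.1] [np.float64(0.9200159998372488), np.float64(0.9200159998372702)] [568.8 269.9  82. ] [569.1 272.8  82. ]
red [555.2 212.3  78.8] [np.float64(0.9611539249000077), np.float64(0.9611539249001113)] [555.3 211.   82. ] [556.5 215.1  82. ]
green [541.9 153.7  78.4] [np.float64(1.119091339009736), np.float64(1.1190913390096517)] [542.  152.4  82. ] [543.4 157.2  82. ]
plate [[ 594.8 -170.7]
 [ 604.3 -259. ]
 [ 416.1 -276.5]
 [ 407.1 -187.2]] [ 505.5 -223.3] [np.float64(188.37811258118393), np.float64(88.78176456194679), np.float64(188.99463769190427), np.float64(89.78635605712759)]
+x dir (deg) 5.182340108212796
knob [518.9  20.6  21. ]
tube [ 438.7 -134.6  100. ]
cup [682.1  -3.   37. ]
holder [652.2 172.7  45. ]
```

```bash
python3 - <<'E'
from h import *
np.set_printoptions(precision=1,suppress=True)
from plant import get_calibration
T,S=get_calibration("top"),get_calibration("scene")
y=np.radians(5.2);X=np.array([np.cos(y),np.sin(y),0]);Z=np.array([0,0,1.])
o=np.array([505.5,-223.3,0])
for q in np.arange(.4,.8,.05):
    f=lambda r,h=8:o+X*(60-r*np.cos(q)-h*np.sin(q))+Z*(50+r*np.sin(q)+h*np.cos(q))
    print(round(q,2),*[proj(c,f(r)) for c in(T,S) for r in(55,130)],f(80))
print("seen top ~ (407.2,237)(413.4,263); scene ~ (270,212)?(290.5,184.5)")
f=lambda r:o+X*(60-r)+Z*58
print(f(80),f(95))
E
```

```text
0.4 [406.9 241.2] [412.5 272.8] [272.3 210.9] [297.2 188.6] [ 488.8 -224.8   88.5]
0.45 [407.1 240.6] [412.9 271.4] [272.  210.2] [296.2 186.7] [ 490.  -224.7   92. ]
0.5 [407.2 240. ] [413.2 269.8] [271.6 209.4] [295.1 184.9] [ 491.5 -224.6   95.4]
0.55 [407.4 239.4] [413.6 268. ] [271.1 208.8] [294.  183.1] [ 493.2 -224.4   98.6]
0.6 [407.5 238.6] [413.9 266.1] [270.6 208.1] [292.7 181.5] [ 495.  -224.3  101.8]
0.65 [407.6 237.9] [414.2 264. ] [270.  207.6] [291.3 180. ] [ 497.  -224.1  104.8]
0.7 [407.7 237. ] [414.5 261.8] [269.4 207.1] [289.8 178.6] [ 499.2 -223.9  107.7]
0.75 [407.8 236.2] [414.7 259.5] [268.8 206.6] [288.2 177.4] [ 501.5 -223.7  110.4]
seen top ~ (407.2,237)(413.4,263); scene ~ (270,212)?(290.5,184.5)
[ 485.6 -225.1   58. ] [ 470.6 -226.5   58. ]
```

Call:
step_arm --moves '[-0.5,0.9,0,0,0,-1,1,-0.5,0.9,0,0,0,-1,1,-0.5,0.9,0,0,0,-1,1,-0.5,0.9,0,0,0,-1,1]'

```text
time: 0.43
tool_pos: [258.5, 541.0, 225.1]
tcp_rot: [-3.136, -0.003, 3.039]
contact_force: [-0.1, -0.1, -0.7]
grip_width: 69.8
```

Call:
step_arm --moves '[-1,-1,0,0,0,-1,1,-1,-1,0,0,0,-1,1,-1,-1,0,0,0,-0.7,1,-1,-1,0,0,0,0,1,-1,-1,0,0,0,0,1,-1,-1,0,0,0,0,1,-1,-1,0,0,0,0,1,-1,-1,0,0,0,0,1]'

```text
time: 1.1
tool_pos: [430.0, 389.0, 218.0]
tcp_rot: [-3.132, -0.013, -3.033]
contact_force: [0.2, 0.6, -0.5]
grip_width: 16.4
```

Call:
step_arm --moves '[0,-1,0,0,0,0,1,0,-1,0,0,0,0,1,0,-1,0,0,0,0,1,0,-1,0,0,0,0,1,0,-1,0,0,0,0,1,0,-1,0,0,0,0,1,0,-1,0,0,0,0,1,0,-1,0,0,0,0,1]'

```text
time: 1.77
tool_pos: [450.2, 220.1, 214.9]
tcp_rot: [-3.129, -0.019, -3.037]
contact_force: [0.2, 0.2, -0.3]
grip_width: 0.2
```

Call:
step_arm --moves '[0,-1,0,0,0,0,1,0,-1,0,0,0,0,1,0,-1,0,0,0,0,1,0,-1,0,0,0,0,1,0,-1,0,0,0,0,1,0,-1,0,0,0,0,1,0,-1,0,0,0,0,1,0,-1,0,0,0,0,1]'

```text
time: 2.43
tool_pos: [464.8, 52.7, 214.4]
tcp_rot: [-3.129, -0.026, -3.036]
contact_force: [0.7, -0.2, -0.7]
grip_width: 0.4
```

Call:
step_arm --moves '[0,-1,0,0,0,0,1,0,-1,0,0,0,0,1,0,-1,0,0,0,0,1,0,-1,0,0,0,0,1,0,-1,0,0,0,0,1,0,-1,0,0,0,0,1,0,-1,0,0,0,0,1,0,-1,0,0,0,0,1]'

```text
time: 3.1
tool_pos: [479.5, -114.2, 213.8]
tcp_rot: [-3.132, -0.032, -3.037]
contact_force: [-0.4, 0.3, -0.2]
grip_width: 0.2
```

Call:
step_arm --moves '[0.2,-1,0,0,0,0,1,0.2,-1,0,0,0,0,1,0.2,-1,0,0,0,0,1,0.2,-1,0,0,0,0,1,0,-0.8,0,0,0,0,1,0,0,0,0,0,0,1]'

```text
time: 3.6
tool_pos: [471.9, -219.1, 212.8]
tcp_rot: [-3.133, -0.036, -3.039]
contact_force: [-0.1, -1.1, 0.4]
grip_width: 0.6
```

```bash
python3 - <<'E'
from plant import *
import cv2
print(get_obs()["tool_pos"],get_obs()["tcp_rot"])
for n in ("scene","wrist"): cv2.imwrite(f"pics/{n}1.png",capture(n)[:,:,::-1])
E
```

```text
[ 471.90562231 -219.05143082  212.78329867] [-3.13345665 -0.03588824 -3.03947559]
```

View pics/scene1.png

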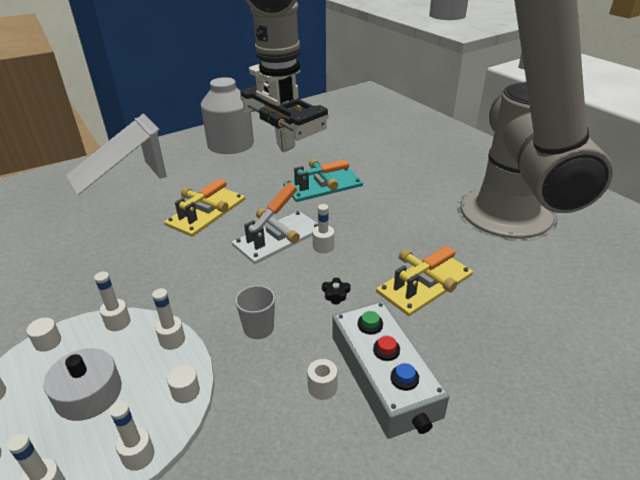

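View pics/wrist1.png

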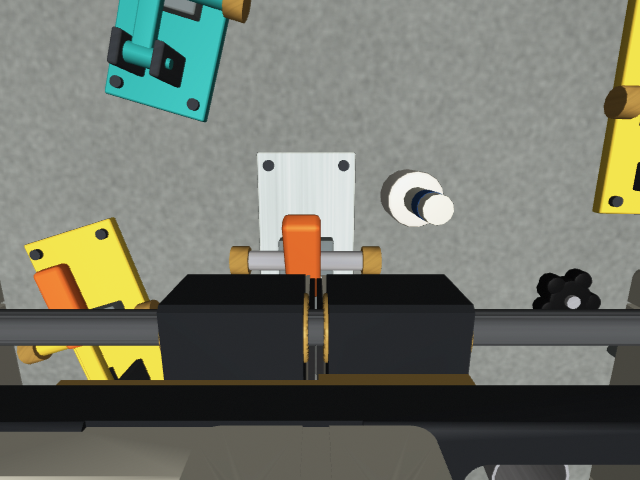

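Wrist view: the orange handle is centred at u≈302 against the tool plane at 315. That puts it about 8 mm toward −y, which agrees with the top view.

Call:
step_arm --moves '[0,-0.4,0.8,0,0.5,0,1,0,0,1,0,0,0,1,0,0,1,0,0,0,1,0,0,0.7,0,0,0,1,0,0,0,0,0,0,1]'

```text
time: 4.12
tool_pos: [468.6, -220.4, 141.4]
tcp_rot: [-3.136, -0.071, -3.035]
contact_force: [-0.1, -0.0, 0.4]
grip_width: 0.5
```

Call:
step_arm --moves '[-0.2,-0.35,0,0,-1,0,1,0,0,0,0,0,0,1]'

```text
time: 4.28
tool_pos: [473.7, -224.2, 140.8]
tcp_rot: [-3.138, -0.001, -3.031]
contact_force: [-0.6, -0.2, 0.4]
grip_width: 0.4
```

Call:
step_arm --moves '[0,-0.2,0.5,0,0,0,1,0,0,0.5,0,0,0,1,0,0,0.5,0,0,0,1,0,0,0.5,0,0,0,1]'

```text
time: 4.62
tool_pos: [476.2, -228.1, 102.2]
tcp_rot: [-3.134, 0.001, -3.03]
contact_force: [0.1, -0.4, 1.1]
grip_width: 0.5
```

Call:
step_arm --moves '[0.05,0.1,0.5,0,0,0,1,0,0,0.5,0,0,0,1,0,0,0.5,0,0,0,1]'

```text
time: 4.87
tool_pos: [474.9, -225.7, 68.6]
tcp_rot: [-3.134, -0.001, -3.029]
contact_force: [-0.8, 0.2, 0.4]
grip_width: 0.4
```

```bash
python3 - <<'E'
from plant import *
import cv2
print(get_obs()["tool_pos"],get_obs()["contact_force"])
for n in ("scene",): cv2.imwrite(f"pics/{n}2.png",cv2.resize(capture(n)[100:300,180:440,::-1],None,fx=3,fy=3))
E
```

```text
[ 474.92370705 -225.70771633   68.57315997] [-0.84632239  0.18767487  0.37697118]
```

View pics/scene2.png

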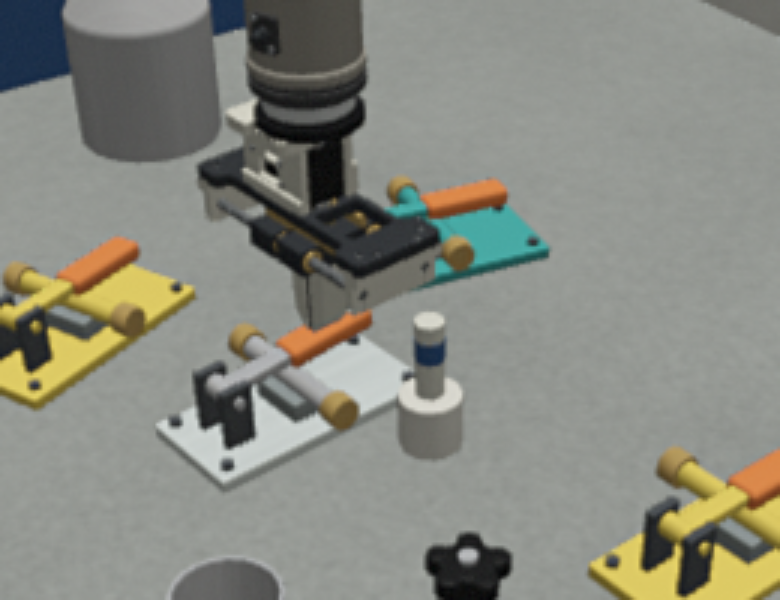

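The handle is following the fingertips down, and the tube is clear. I continue to the hard stop.

Call:
step_arm --moves '[0,0,0.35,0,0,0,1,0,0,0.25,0,0,0,1,0,0,0.2,0,0,0,1]'

```text
time: 5.17
tool_pos: [474.2, -225.1, 57.4]
tcp_rot: [-3.134, -0.004, -3.028]
contact_force: [-17.1, 9.3, 57.4]
grip_width: 0.7
```

Call:
step_arm --moves '[0,0,0,0,0,0,1,0,0,-0.5,0,0,0,1,0,0,-1,0,0,0,1,0,0,-1,0,0,0,1,0,0,-1,0,0,0,1,0,0,-1,0,0,0,1,0,0,0,0,0,0,1]'

```text
time: 5.75
tool_pos: [474.5, -223.4, 152.1]
tcp_rot: [-3.134, -0.005, -3.027]
contact_force: [-0.1, -0.7, -0.5]
grip_width: 0.3
```

```bash
python3 - <<'E'
from plant import *
import cv2
print(get_obs()["tool_pos"],get_obs()["tcp_rot"],get_obs()["contact_force"])
for n in ("scene",): cv2.imwrite(f"pics/{n}3.png",cv2.resize(capture(n)[100:300,180:440,::-1],None,fx=3,fy=3))
E
```

```text
[ 474.50432011 -223.38798467  152.09283398] [-3.1335793  -0.00455529 -3.02680025] [-0.06732734 -0.72254106 -0.45588991]
```

View pics/scene3.png

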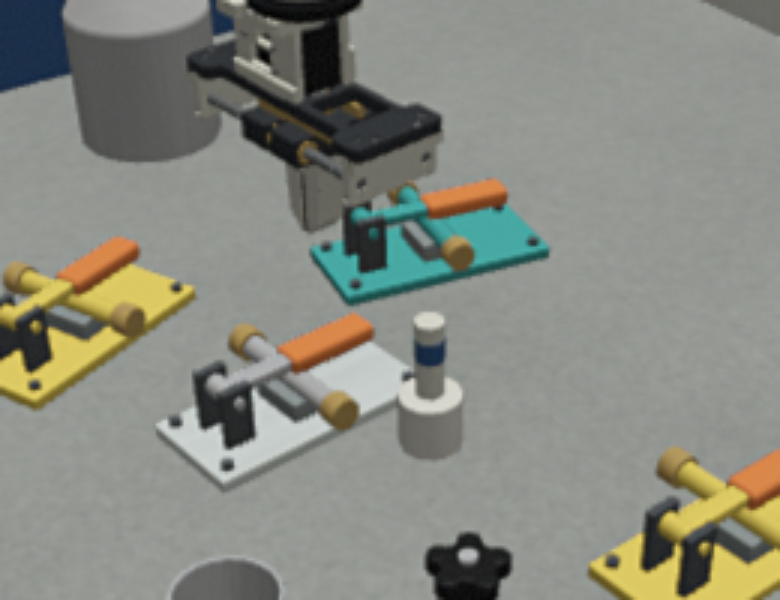

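The lever lies flat, like the dummies' levers, and the tube has not moved. On to blue.

Call:
step_arm --moves '[-0.3,1,0,0,0,0,1,-0.3,1,0,0,0,0,1,-0.3,1,0,0,0,0,1,-0.3,1,0,0,0,0,1,-0.3,1,0,0,0,0,1,-0.3,1,0,0,0,0,1,-0.3,1,0,0,0,0,1,-0.3,1,0,0,0,0,1]'

```text
time: 6.47
tool_pos: [500.2, -54.3, 138.3]
tcp_rot: [-3.14, -0.019, -3.034]
contact_force: [0.4, 0.1, -0.5]
grip_width: 0.3
```

Call:
step_arm --moves '[-0.3,1,0,0,0,0,1,-0.3,1,0,0,0,0,1,-0.3,1,0,0,0,0,1,-0.3,1,0,0,0,0,1,-0.3,1,0,0,0,0,1,-0.3,1,0,0,0,0,1,-0.3,1,0,0,0,0,1,-0.3,1,0,0,0,0,1]'

```text
time: 7.13
tool_pos: [525.8, 119.3, 123.9]
tcp_rot: [3.141, -0.038, -3.035]
contact_force: [0.1, 0.4, 0.2]
grip_width: 0.5
```

Call:
step_arm --moves '[-0.4,1,-0.4,0,-0.3,0,1,-0.4,1,-0.3,0,-0.3,0,1,-0.4,1,-0.2,0,0,0,1,-0.4,1,-0.1,0,0,0,1,-0.4,1,-0.1,0,0,0,1,-0.4,1,0,0,0,0,1,-0.3,0.6,0,0,0,0,1,0,0,0,0,0,0,1]'

```text
time: 7.8
tool_pos: [561.2, 266.9, 131.0]
tcp_rot: [-3.141, -0.014, -3.031]
contact_force: [0.6, -0.7, -0.6]
grip_width: 0.5
```

```bash
python3 - <<'E'
from plant import *
import cv2
o=get_obs();print(o["tool_pos"],o["tcp_rot"])
for n in ("top","wrist"): cv2.imwrite(f"pics/{n}4.png",capture(n)[:,:,::-1])
E
```

```text
[561.19766105 266.88245192 130.97489996] [-3.14084295 -0.01360556 -3.03110631]
```

View pics/wrist4.png

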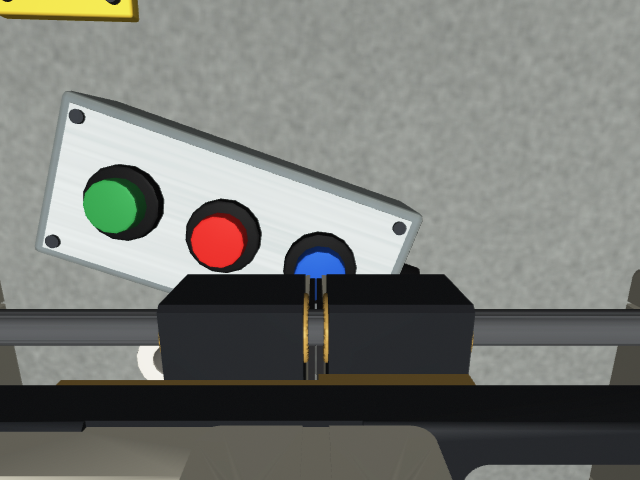

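Wrist view: the blue cap is at u≈320, almost on the tool plane. Red is at (217,242) and green at (110,206). I check these against the earlier positions.

```bash
python3 - <<'E'
from h import *
from plant import *
np.set_printoptions(precision=1,suppress=True)
c=get_calibration("wrist");M=np.array(c["mount"]);K=np.array(c["mtx"])
p=np.array([561.2,266.9,131.0]);Q=R.from_euler('xyz',[-3.1408,-.0136,-3.0311]).as_matrix()
e=p+Q@M[:3,3]
for n,uv in(("green",(110,207)),("red",(217,242))):
    d=Q@M[:3,:3]@np.linalg.inv(K)@np.array([*uv,1.]);print(n,e+d*(82-e[2])/d[2])
X=np.array([569,271,0])-p;print("blue tool xy",(Q.T@X)[:2]/20)
E
```

```text
green [540.7 153.6  82. ]
red [553.7 211.6  82. ]
blue tool xy [-0.5  0.2]
```

Call:
step_arm --moves '[-0.4,0.15,0.5,0,-0.2,0,1,0,0,0.5,0,0,0,1,0,0,0.5,0,0,0,1,0,0,0,0,0,0,1]'

```text
time: 8.23
tool_pos: [566.3, 264.4, 97.1]
tcp_rot: [-3.138, -0.005, -3.035]
contact_force: [-0.4, 0.8, -0.3]
grip_width: 0.8
```

Call:
step_arm --moves '[-0.1,0.35,0.2,0,0,0,1,0,0,0.2,0,0,0,1,0,0,0.25,0,0,0,1]'

```text
time: 8.48
tool_pos: [567.5, 270.5, 83.5]
tcp_rot: [-3.137, -0.006, -3.037]
contact_force: [0.0, -0.0, -0.0]
grip_width: 0.2
```

Call:
step_arm --moves '[0,0,0.25,0,0,0,1,0,0,0.25,0,0,0,1,0,0,0.2,0,0,0,1]'

```text
time: 8.73
tool_pos: [567.9, 270.7, 73.2]
tcp_rot: [-3.138, -0.003, -3.036]
contact_force: [-16.1, -6.4, 49.2]
grip_width: 0.5
```

Hard stop is felt at z=73.2 mm with 49 N, so blue is fully in. I lift and check.

Call:
step_arm --moves '[0,0,0,0,0,0,1,0,0,-0.5,0,0,0,1,0,0,-0.8,0,0,0,1,0,0,-0.8,0,0,0,1,0,-0.5,0,0,0,0,1,0.2,-1,0,0,0,0,1,0.2,-1,0,0,0,0,1,0,0,0,0,0,0,1]'

```text
time: 9.4
tool_pos: [565.9, 218.2, 119.8]
tcp_rot: [-3.138, 0.002, -3.032]
contact_force: [0.6, 0.1, 0.2]
grip_width: 0.4
```

```bash
python3 - <<'E'
from plant import *
import cv2
o=get_obs();print(o["tool_pos"],o["tcp_rot"])
cv2.imwrite("pics/wrist5.png",capture("wrist")[:,:,::-1])
cv2.imwrite("pics/scene5.png",cv2.resize(capture("scene")[270:440,300:480,::-1],None,fx=3,fy=3))
E
```

```text
[565.90551695 218.1940127  119.77339324] [-3.13787853e+00  2.14762791e-03 -3.03244502e+00]
```

View pics/wrist5.png

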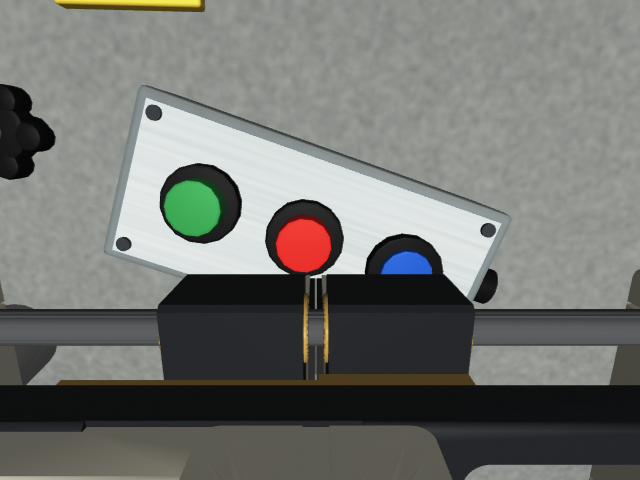

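View pics/scene5.png

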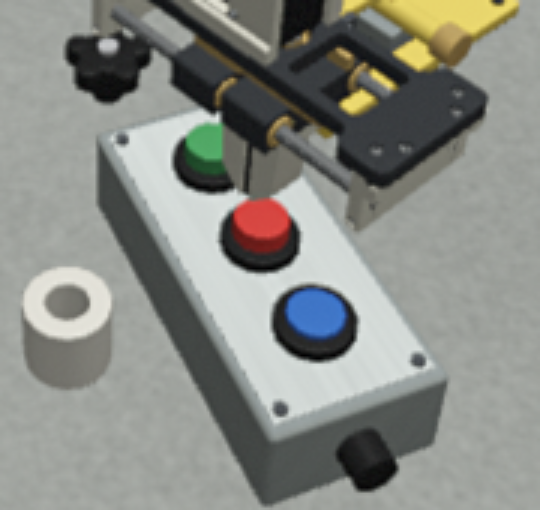

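Blue sits low in its collar and stays in. Red and green are still out. Now green.

Call:
step_arm --moves '[0.5,-0.9,0,0,0,0,1,0.5,-0.9,0,0,0,0,1,0.4,-0.9,0,0,0,0,1,0.2,-0.3,0,0,0,0,1,0,0,0,0,0,0,1]'

```text
time: 9.92
tool_pos: [540.0, 158.3, 117.3]
tcp_rot: [-3.141, 0.002, -3.03]
contact_force: [1.1, 1.3, 0.5]
grip_width: 0.8
```

Call:
step_arm --moves '[-0.1,-0.25,0.5,0,0,0,1,0,0,0.5,0,0,0,1,0,0,0.35,0,0,0,1,0,0,0.1,0,0,0,1]'

```text
time: 10.25
tool_pos: [544.3, 155.9, 85.4]
tcp_rot: [3.141, 0.004, -3.028]
contact_force: [0.2, -0.0, 0.6]
grip_width: 0.4
```

Call:
step_arm --moves '[0.1,-0.1,0.25,0,0,0,1,0,0,0.3,0,0,0,1,0,0,0.25,0,0,0,1,0,0,0.15,0,0,0,1]'

```text
time: 10.58
tool_pos: [543.3, 154.6, 73.7]
tcp_rot: [-3.141, 0.007, -3.025]
contact_force: [-12.5, -4.5, 27.3]
grip_width: 0.5
```

The hard stop is reached (z=73.7, 27 N, well above the 4 N spring). I hold briefly and lift well clear.

Call:
step_arm --moves '[0,0,0.05,0,0,0,1,0,0,-0.5,0,0,0,1,0,0,-1,0,0,0,1,0,0,-1,0,0,0,1,0,0,-1,0,0,0,1,0,0,-1,0,0,0,1,0,0,-1,0,0,0,1,0,0,0,0,0,0,1]'

```text
time: 11.25
tool_pos: [541.0, 155.7, 187.9]
tcp_rot: [-3.14, 0.007, -3.023]
contact_force: [0.8, 0.5, -0.2]
grip_width: 0.2
```

```bash
python3 - <<'E'
from plant import *
import cv2
o=get_obs();print(o["time"],o["tool_pos"],o["contact_force"])
for n in("scene","top"): cv2.imwrite(f"pics/{n}6.png",capture(n)[:,:,::-1])
E
```

```text
11.25 [541.01763168 155.74427226 187.91593584] [ 0.76140273  0.51544732 -0.24487907]
```

View pics/scene6.png

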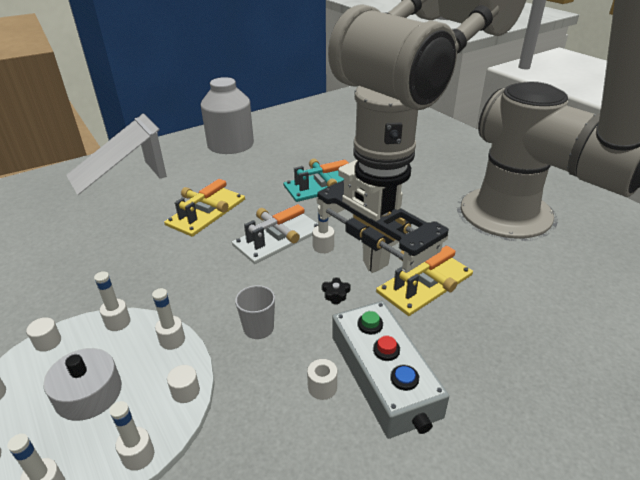

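View pics/top6.png

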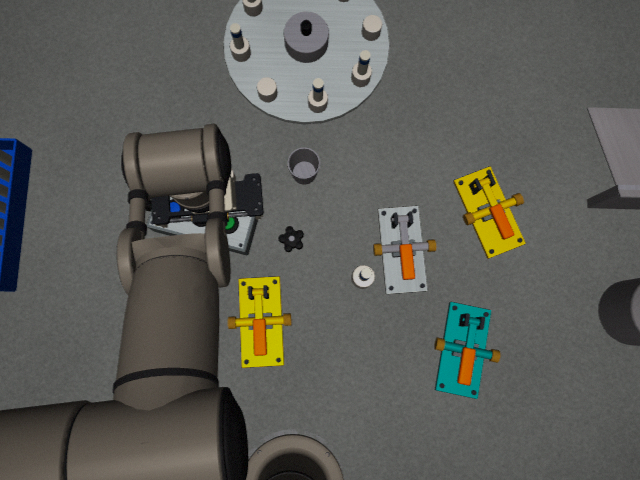

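Both views show the lever flat on the pipe and blue sunk. Green (371,319) and red (387,345) are up. The cup, knob, tube and holder are at the same pixels as at the start, and the arm is clear.

```bash
python3 - <<'E'
from plant import *
print(close_job())
E
```

```text
the job is handed in; nothing more can be done
None
```

I pushed the clamp lever down, pressed the blue air button in, gave the green start button a full press and released it. I handed the job in at about 11.3 s; it reported no verdict.

| Step | Fingertip height at hard stop (mm) | Force there (N) |
|---|---|---|
| Clamp lever | 57.4 | 57 |
| Blue button | 73.2 | 49 |
| Green button | 73.7 | 27 |

- **Final pictures:** the lever lies flat on the pipe, blue stays in, and green and red are out. I saw no movement of the tube, cup or star knob between the first and last top pictures. In the last top picture the arm hid the empty holder, but in the scene view it stood where it had at the start.
- **Arm:** it was clear of everything, about 106 mm above the buttons, with no notable force reading.
- **Disagreements:** the two cameras together put the button caps 2 to 4 mm lower than the stated 82 mm. The wrist view agreed with them sideways to within about 2 mm. No check failed.

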